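# Feed a dish into the dish imager and start the scan

## Task

Bring the small round dish under the imager's camera and start the scan: with the fingertips, without gripping anything, push the blue push plate of the sprung carriage in all the way and let it go, so that it springs back and is caught at mid position by the stop pin. Only once it is caught there and you have let go of it, press the green start button down and release it. Leave the dish lying in its ring and do not touch it, and leave the other things on the bench where they stand.

Things in the scene. Friction and masses are not known exactly. Their poses are not given: they have to be found in the camera images.
- imager: White dish imager fixed to the bench, place and yaw vary. Origin on the bench; x: the push direction; y left; z up. Bed x -130..190 mm, y -60..60, 12 mm thick. Camera head (x 41..188, underside z 77) on a column (x 152..188), top z 175. Grey button panel on the right, x -125..-65, y -130..-80, top z 34. Stop pin bracket at x 40, y 45..68, its knob up to z 82.
- push_face (a point): Centre of the front face of the blue push plate, the carriage's front end (96 mm wide, z 14 to 66 mm, 10 mm thick with its black backing). The point lies at z 36 mm, imager x -173 mm when the carriage is out, and moves with it. Axes as the imager's: x is the push direction. Pushed in, the plate stands over the bed: keep fingertips above z 16 mm.
- carriage (a joint): Carriage travel (m) along the imager's x: 0 = out (start), 0.090 = end stop. A spring drives it out (3 N at 0, 7.5 N at the stop; damped: a brisk push takes up to 13 N). Going in, its ramp lifts the stop pin, which drops behind it at about 0.057; let go beyond that, it comes back to 0.055 and stays caught; let go earlier, it returns to 0.
- stop_pin (a joint): Lift of the vertical sprung steel stop pin with a black knob (m): 0 = down; the passing ramp lifts it by about 15 mm and it drops back by itself. It needs no handling.
- start_button (a joint): Travel of the green start button (m): 0 = up, 0.006 = fully down; springs back up; 1.5 N starts it moving, 5 N hold it fully down. Counts as pressed beyond 0.004.
- start_button_top (a point): Centre of the top face of the round green button, 28 mm in diameter, at z = 56 mm, in a black collar 44 mm in diameter whose rim is at z = 46 mm; moves with the button, which goes straight down.
- dish: Closed petri dish, 60 mm in diameter, 13 mm high, 14 to 27 g, loose in the ring on the carriage. Origin at the centre of its underside, z up.
- dish_seat (a point): Centre of the dish ring on the carriage's deck (black ring, inner diameter 66 mm, 7 mm high; deck at z = 24 mm), at imager x = 5 mm when the carriage is out; moves with the carriage.
- dropper_bottle: Bystander: small brown dropper bottle with black cap, 33 mm in diameter, 90 mm high, loose, to the right of the imager. Origin at the centre of its underside.
- tube: Bystander: white centrifuge tube with a blue cap, 34 mm in diameter, 113 mm high, standing loose to the right of the imager. Origin at the centre of its underside.
- flask: Bystander: conical glass flask, 63 mm in diameter, 107 mm high, loose, behind the round stirrer. Origin at the centre of its underside.
- reagent_bottle: Bystander: white bottle with a red cap, 58 mm in diameter, 119 mm high, loose, behind the balance. Origin at the centre of its underside.
- sample_pot1: Bystander: sample pot with red lid, 68 mm in diameter, 63 mm high, loose, at the back behind the electrode stand. Origin at the centre of its underside.
Mind the look-alikes: they are no part of the job. Leave any pink or turquoise look-alike of the dish alone.

How it is judged (in metres and radians):
On the way, in this order (a step that is already met when the one before it is completed fails the run):
1. the carriage is pushed in well past the stop pin (beyond 80 mm of its 90 mm) (value of joint carriage above 0.08 m), for 0.05 s.
2. let go, the carriage has sprung back and is caught at mid position by the lowered stop pin (value of joint carriage between 0.05 and 0.06 m and contact force between the arm and carriage below 0.2 N and value of joint stop_pin below 0.003 m and velocity of joint carriage between -0.01 and 0.01 m/s), for 0.2 s.
3. the start button is pressed while the carriage is caught and not held (value of joint carriage between 0.05 and 0.06 m and contact force between the arm and carriage below 0.2 N and value of joint start_button above 0.004 m), for 0.05 s.
At the end, for the whole second after the job is handed in: The carriage stands still, caught at mid position (travel 50 to 60 mm) with the stop pin down (lift under 3 mm), the start button is up again (under 1.5 mm), and the dish lies flat (within 0.15 rad) and still in its ring (within 10 mm of its centre) (value of joint carriage between 0.05 and 0.06 m and value of joint stop_pin below 0.003 m and velocity of joint carriage between -0.01 and 0.01 m/s and value of joint start_button below 0.0015 m and horizontal distance between dish and dish_seat below 0.01 m and angle between dish's own z axis and vertical below 0.15 rad and linear speed of dish below 0.02 m/s); the robot touches nothing.
It fails at once if the start button is pressed while the carriage is not caught at mid position (value of joint start_button above 0.003 m and not (value of joint carriage between 0.05 and 0.06 m and value of joint stop_pin below 0.003 m)).
It fails at once if the robot touches the dish (contact force between the arm and dish above 0.3 N).
It fails at once if the dish is lifted or thrown out of its ring (z of dish in the frame of dish_seat above 0.008 m or horizontal distance between dish and dish_seat above 0.015 m).
It fails at once if the push plate is gripped (its rear side is touched) (contact force between the arm and carriage_c17 above 1 N).
It fails at once if a bystander is disturbed (moved more than 20 mm) (distance of any of dropper_bottle, tube, flask, reagent_bottle, sample_pot1 from where it was at the start of the episode above 0.02 m).
It also fails if it takes over 40 s, if anything falls off the work surface, if the arm or the gripper's body presses on something with over 40 N, if the wrist force passes 120 N, or if a joint passes its speed limit or range.

## Robot

A 6-joint arm with a two-finger parallel gripper is mounted at the origin on a cart in front of the work surface, level with it; the furniture and walls round the work are solid. World frame = base frame: x ahead of the robot, y to its left, z up, the work surface at z = 0. Lengths are in m, angles in degrees, forces in N, time in s.
With the tool pointing down it reaches from about 0.375 to 0.9 m from the base axis. Payload 3.1 kg.
Tool frame: the origin (TCP) lies at the very end of the fingers, on their centre line; the grasp point (between the pads) lies 19 mm behind it; z points along the fingers, y is the direction in which the jaws open and shut (so a half turn about z gives the same grasp; the last joint's range is limited). The gripper opens to 87 mm and grips with 3 to 60 N. Pads are 19 mm wide; open, the fingers measure 117 mm over their backs; the gripper's body (75 mm by 190 mm) begins 51 mm behind the grasp point.
Start: joints at [-74.628, 30.224, 82.088, -0, 67.689, -10.227], TCP at [0.27, -0.564, 0.223] pointing down, gripper open.
Joint ranges: [-176.69, 176.69], [-43.24, 126.21], [12.49, 139.97], [-82, 262], [0, 151.66], [-163.58, 163.58]. Speed limits (degrees/s): [159.86, 159.86, 180, 180, 180, 180].

## Interface

Orientations are given as a 3x3 rotation matrix whose columns are the frame's x, y, z axes.
In Python, from rig import read_state, capture, hand_in gives the robot as it stands. The module is installed in compiled form; this text tells all that it offers.
- The arm moves only by the tool send_rows, never from a script. Its argument "moves" is one flat list of numbers, 7 for each row, row after row: the turn, a rotation vector about the world's x, y, z in degrees, then the shift along the world's x, y, z in cm, then the gripper's target within -1 to 1 (fully open at 1, half-way at 0, shut at -1). In form: [rx, ry, rz, tx, ty, tz, hand, rx, ry, rz, tx, ty, tz, hand, ...]. A call has 1 to 20 rows; each row shifts and turns the commanded pose from where the row before left it; what a row does not reach is not made up. A row lasts 1/10 s, in which the tool goes at most 50 mm and 8.59 degrees, less where a joint would pass 70% of its speed; a pose out of reach is approached as far as the arm can. A call with a gripper value outside its range is refused whole. The fingers move at their own pace and stop on an object; the grip force is fixed at half the most. Time passes only in rows, so rows that do not move let the fingers close. It gives the time, the measured TCP pose, the force and the opening at its end, in the units of the state.
- read_state(): the state, without advancing time (a new reading comes with each control period).
- capture(name): name is "scene" or "side" or "wrist"; returns a dict with "pixels" (480x640x3 uint8, red, green, blue), "vertical_fov" (degrees; the focal length in pixels is half the picture's height over the tangent of half this angle, whatever the lens; pixels are square), "cx", "cy" (the principal point, pixels), "dist" ([k1, k2, p1, p2, k3] as OpenCV has them; the pictures are not rectified), "rvec" (rotation vector, rad) and "tvec" (3), from world to camera coordinates, as OpenCV has them. Camera axes: x right, y down, z forward; pixel columns grow to the right and rows downward; lengths in m; the calibration is good to about 2 mm. A picture is of the moment at which its call begins. There is no depth.
- hand_in(): hands the job in, once; it reports no verdict.
The state is a dict: "time_s": time; "joint_positions": joint angles; "qvel": joint speeds; "tau": joint torques, N m; "position": TCP position; "tcp_rot": TCP orientation; "force": force on the tool from outside, world axes, zero at the start; "moment": the same for the moment, N m; "opening": opening from 0.0 (shut) to 1.0 (fully open).
Only numpy, scipy, OpenCV 4.12 (cv2) and the standard library are available. Lean on these libraries where they do the work, as an engineer would, in place of code of your own. Each camera call takes 0.05 s, during which the arm holds its last target.

## Working session

There is one attempt and no reset: what is moved stays moved. The work goes in short steps, Python scripts to look and compute and a tool call to move; the robot and the scene stay as the last step left them, time stands still between calls to the robot, and variables do not carry over. Pictures are saved under pics/ and viewed, and the job is handed in when it is done.

Besides the shell and the picture viewer there is one more tool, called after "Request:" as name(argument=value, ...) on one line, values as JSON. send_rows: Moves the arm, as the interface text tells. Its arguments: {"type":"object","properties":{"moves":{"type":"array","items":{"type":"number"}}},"required":["moves"]}

```bash
mkdir -p pics; python3 - <<'E'
from rig import *
import cv2
s=read_state(); print({k:(v if not hasattr(v,'tolist') else v.tolist()) for k,v in s.items()})
for n in ["scene","side","wrist"]:
    c=capture(n); cv2.imwrite(f"pics/{n}0.png",c["pixels"][:,:,::-1]); print(n,{k:v for k,v in c.items() if k!="pixels"})
E
```

```text
{'time_s': 0.0, 'joint_positions': [-74.62909144920191, 30.276913095095825, 82.15659790889458, -0.0011286977387387409, 67.68986561661268, -10.226334004968159], 'qvel': [0.0189784447342067, 0.00430601790555685, -0.09285648190474563, -0.036551119434739564, 0.03925196688736317, 0.1278555923180091], 'tau': [0.002471392144798301, -44.00283336639404, -17.65933334827423, 0.06353091448545456, 0.058249131543561816, -0.00016128381957969395], 'position': [0.26985864950169913, -0.5629204852984638, 0.221592483656452], 'tcp_rot': [[0.9018501878646035, 0.43204848396380946, -0.0005883478165314367], [0.43204873090751966, -0.9018478824763752, 0.0020714714769786377], [0.0003643758787043739, -0.002122351868133857, -0.9999976814236957]], 'force': [-0.10276670883308156, 0.21345983099555826, -0.617947852223857], 'moment': [0.0030080886212014994, -0.030976440345501628, 0.016039497238130588], 'opening': 1.0009347258045593}
scene {'vertical_fov': 49.04428588760336, 'cx': 314.1077720440685, 'cy': 230.3529488916634, 'dist': array([-0.13784458,  0.        ,  0.        ,  0.        ,  0.        ]), 'rvec': array([ 1.31216707, -2.32718871,  0.8830228 ]), 'tvec': array([0.49284149, 0.36539208, 0.85828828])}
side {'vertical_fov': 43.0809170438204, 'cx': 320.0932355589498, 'cy': 240.7750953694281, 'dist': array([-0.18387395,  0.        ,  0.        ,  0.        ,  0.        ]), 'rvec': array([ 0.63184116, -2.4375787 ,  1.41036001]), 'tvec': array([0.6214452 , 0.11955496, 1.2247282 ])}
wrist {'vertical_fov': 63.24027808991964, 'cx': 321.99020617466135, 'cy': 240.61958691103476, 'dist': array([-0.07483064,  0.        ,  0.        ,  0.        ,  0.        ]), 'rvec': array([-2.45900081,  1.5484023 ,  0.21454699]), 'tvec': array([-0.62254541, -0.03141433,  0.39134908])}
```

View pics/scene0.png

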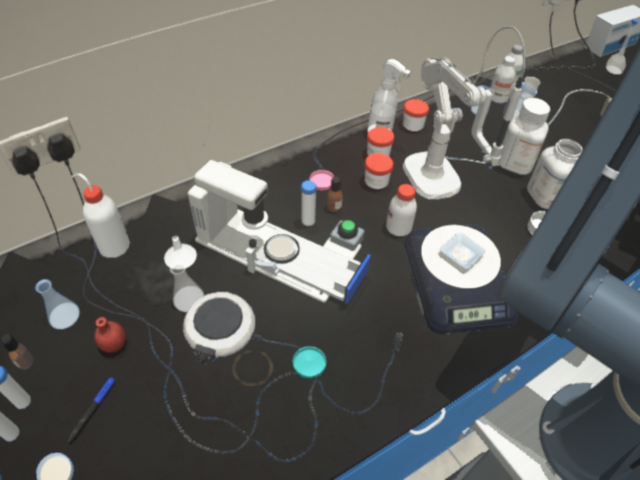

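View pics/side0.png

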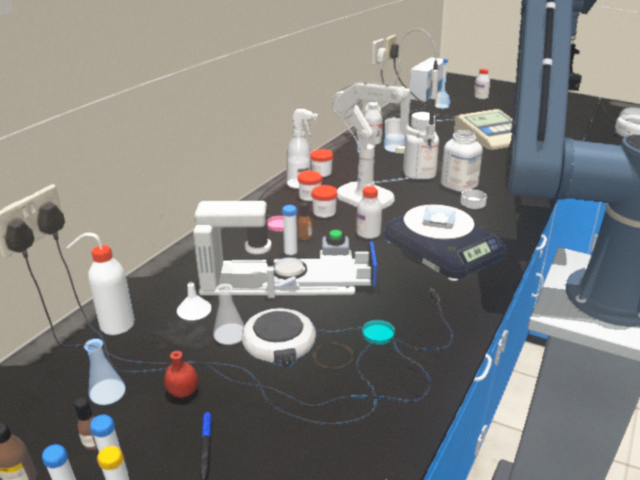

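View pics/wrist0.png

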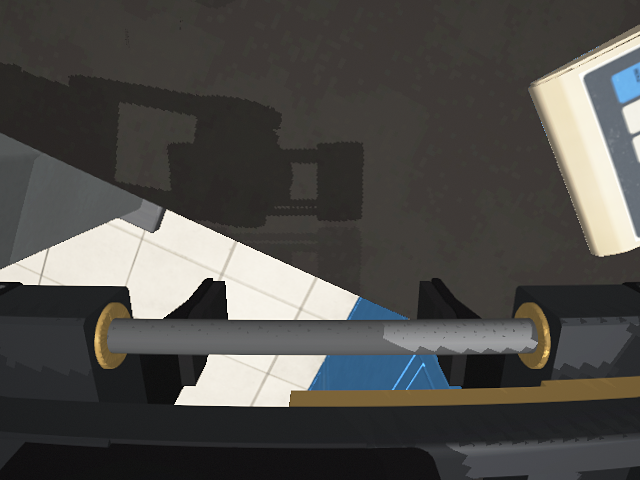

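Scene view: the imager has its blue plate at about (357,278), the green button at (348,227) and the dish at (282,248). The pink (321,180) and turquoise (310,362) look-alikes stand apart from it. Next I enlarge and measure.

```bash
cat > h.py <<'E'
import numpy as np, cv2
from rig import *
def K(c):
    f=240/np.tan(np.radians(c["vertical_fov"]/2)); return np.array([[f,0,c["cx"]],[0,f,c["cy"]],[0,0,1.]])
def ray(c,p):
    u=cv2.undistortPoints(np.array(p,float).reshape(-1,1,2),K(c),c["dist"]).reshape(-1,2)
    R=cv2.Rodrigues(c["rvec"])[0]; o=-R.T@c["tvec"]
    d=np.c_[u,np.ones(len(u))]@R; return o,d
def onz(c,p,z):
    o,d=ray(c,p); return o+d*((z-o[2])/d[:,2])[:,None]
def tri(c1,p1,c2,p2):
    o1,d1=ray(c1,p1);o2,d2=ray(c2,p2); d1=d1[0];d2=d2[0]
    t=np.linalg.lstsq(np.c_[d1,-d2],o2-o1,rcond=None)[0]
    a,b=o1+t[0]*d1,o2+t[1]*d2; return (a+b)/2,np.linalg.norm(a-b)
def proj(c,P): return cv2.projectPoints(np.array(P,float).reshape(-1,1,3),c["rvec"],c["tvec"],K(c),c["dist"])[0].reshape(-1,2)
E
python3 - <<'E'
from h import *
C={}
for n,(x0,y0,x1,y1) in {"scene":(180,150,400,310),"side":(180,190,400,310)}.items():
    c=capture(n);C[n]=c; im=c["pixels"]; h=cv2.cvtColor(im,cv2.COLOR_RGB2HSV)
    cv2.imwrite(f"pics/{n}_crop.png",cv2.resize(im[y0:y1,x0:x1,::-1],None,fx=3.6,fy=3.6,interpolation=cv2.INTER_CUBIC))
    for nm,lo,hi in [("green",(45,120,60),(75,255,255)),("blue",(100,120,60),(125,255,255))]:
        m=cv2.inRange(h,lo,hi); m[:y0]=0;m[y1:]=0;m[:,:x0]=0;m[:,x1:]=0
        k,l,st,ce=cv2.connectedComponentsWithStats(m)
        for i in range(1,k):
            if st[i,4]>15:
                ct=cv2.findContours((l==i).astype(np.uint8),0,2)[0][0]
                print(n,nm,st[i],ce[i].round(1)); C[n,nm,i]=ce[i]
                print(cv2.boxPoints(cv2.minAreaRect(ct)).round(1).tolist(), cv2.approxPolyDP(ct,2,True).reshape(-1,2).tolist())
E
```

```text
scene green [342 221  13   9  89] [347.9 225. ]
[[342.0, 221.0], [354.0, 221.0], [354.0, 229.0], [342.0, 229.0]] [[342, 224], [346, 229], [351, 229], [354, 225], [350, 221]]
scene blue [301 180  15  13 134] [307.8 186.6]
[[299.79998779296875, 182.39999389648438], [311.79998779296875, 178.39999389648438], [315.79998779296875, 190.39999389648438], [303.79998779296875, 194.39999389648438]] [[302, 183], [304, 191], [315, 190], [311, 182], [307, 180]]
scene blue [346 254  25  50 374] [357.2 278. ]
[[339.5, 299.1000061035156], [367.20001220703125, 252.89999389648438], [374.6000061035156, 257.3999938964844], [346.8999938964844, 303.5]] [[369, 254], [347, 287], [346, 303], [367, 269]]
side green [330 230  12   8  76] [335.4 233.3]
[[330.0, 230.0], [341.0, 230.0], [341.0, 237.0], [330.0, 237.0]] [[330, 232], [333, 237], [338, 237], [341, 233], [338, 230]]
side blue [283 205  14  10 119] [289.1 209.6]
[[283.0, 205.0], [296.0, 205.0], [296.0, 214.0], [283.0, 214.0]] [[283, 207], [283, 213], [295, 213], [293, 205]]
side blue [370 241   7  45 153] [373.3 261.7]
[[369.5, 241.10000610351562], [374.3999938964844, 240.6999969482422], [377.8999938964844, 284.70001220703125], [373.0, 285.1000061035156]] [[371, 241], [374, 285], [376, 261]]
```

View pics/scene_crop.png

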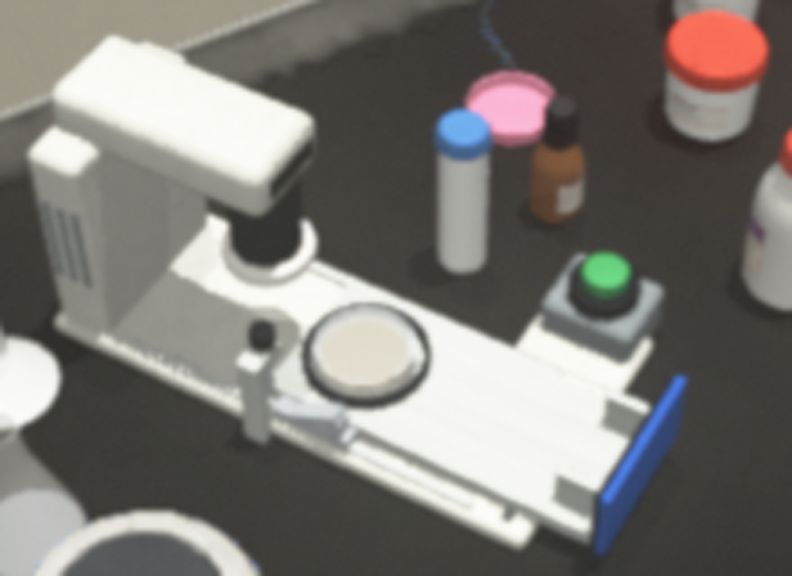

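View pics/side_crop.png

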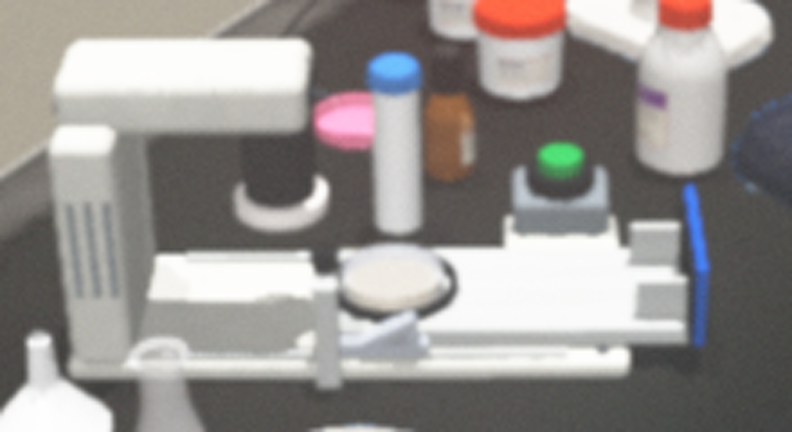

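```bash
python3 - <<'E'
from h import *
s=capture("scene");d=capture("side")
print("btn tri",tri(s,(347.9,225),d,(335.4,233.3)), "scene z56",onz(s,[(347.9,225)],.056),"side",onz(d,[(335.4,233.3)],.056))
# plate corners scene: top-right(369,254) top-left(347,287) bottom-left(346,303) bottom-right(367,269)
print(onz(s,[(369.5,254),(347,287)],.066),onz(s,[(346,303.5),(367.5,269.5)],.014))
print("tri plate",tri(s,(357.2,278),d,(373.3,261.7)))
E
```

```text
btn tri (array([0.6008039 , 0.12761694, 0.05443349]), np.float64(0.0007928337527063724)) scene z56 [[0.59922388 0.12855958 0.056     ]] side [[0.60001044 0.1298137  0.056     ]]
[[0.5067816  0.14007858 0.066     ]
 [0.46392973 0.22247849 0.066     ]] [[0.46068003 0.22280219 0.014     ]
 [0.50673901 0.1388251  0.014     ]]
tri plate (array([0.48128055, 0.18530625, 0.04744368]), np.float64(0.00032570302609246613))
```

```bash
python3 - <<'E'
from h import *
s=capture("scene");d=capture("side")
px=np.array([.8809,.4733]);py=np.array([-.4733,.8809])
# refine: ring/dish, bases
items={"tube base":((309,223),0),"dropper base":((334,210),0),"dish top":((282,246),.037),"knob top":((252.5,242),.082),"head front-right corner top?":((266,182),.175),"bed front left bottom":((325,300),0.0),"stand base":((432,175),.0),"balance centre":((461,253),.06),"reagent base":((400,232),0)}
Pf=np.array([.4845,.181])
O=Pf+px*.173
for k,(p,z) in items.items():
    P=onz(s,[p],z)[0]; e=P[:2]-O; print(k,P.round(3),"local",(e@px).round(4),(e@py).round(4))
for p in [(600,128)]: pass
B=np.array([.600,.129]);e=B-O;print("btn local",e@px,e@py)
for off in (-25,-5,5,60,120):
    pass
# overlay check: model corners given in the task
L=[(-173,-48,66),(-173,48,66),(-173,48,14),(-173,-48,14),(-130,60,12),(190,60,12),(190,-60,12),(-130,-60,12),(5,0,24),(-95,-105,56),(40,45,0),(40,68,0),(-125,-130,34),(-65,-130,34),(-125,-80,34)]
for n,c in (("scene",s),("side",d)):
    im=c["pixels"][:,:,::-1].copy()
    im=cv2.resize(im,None,fx=3,fy=3,interpolation=cv2.INTER_CUBIC)
    for x,y,z in L:
        P=O+px*x/1e3+py*y/1e3; q=proj(c,[[*P,z/1e3]])[0]; cv2.drawMarker(im,tuple(int(v) for v in q*3+1),(0,0,255),0,12,1)
    cv2.imwrite(f"pics/ov_{n}.png",im[450:950,480:1200] if n=="scene" else im[570:950,500:1200])
E
```

```text
tube base [0.688 0.169 0.   ] local 0.0007 -0.1066
dropper base [0.693 0.099 0.   ] local -0.0281 -0.1706
dish top [0.634 0.268 0.037] local -0.0004 0.0056
knob top [0.64  0.33  0.082] local 0.0339 0.0574
head front-right corner top? [0.688 0.268 0.175] local 0.0476 -0.0193
bed front left bottom [0.496 0.248 0.   ] local -0.1309 0.0537
stand base [ 0.669 -0.175  0.   ] local -0.1786 -0.4009
balance centre [ 0.417 -0.025  0.06 ] local -0.3301 -0.1491
reagent base [0.562 0.009 0.   ] local -0.186 -0.1881
btn local -0.09586725209999997 -0.10047294999999999
```

View pics/ov_scene.png

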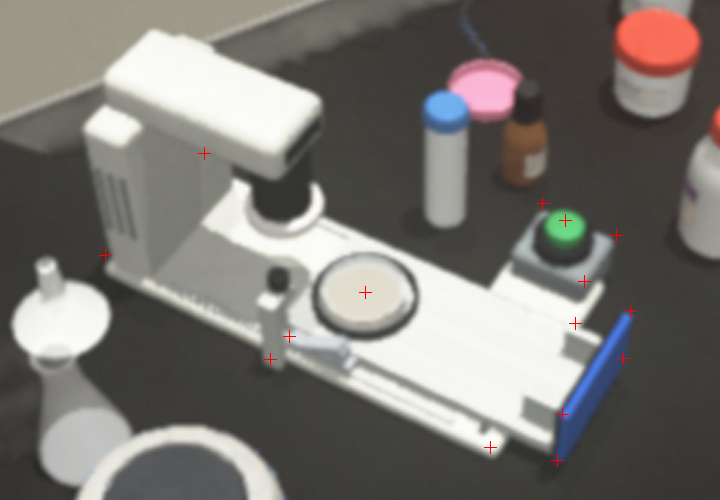

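View pics/ov_side.png

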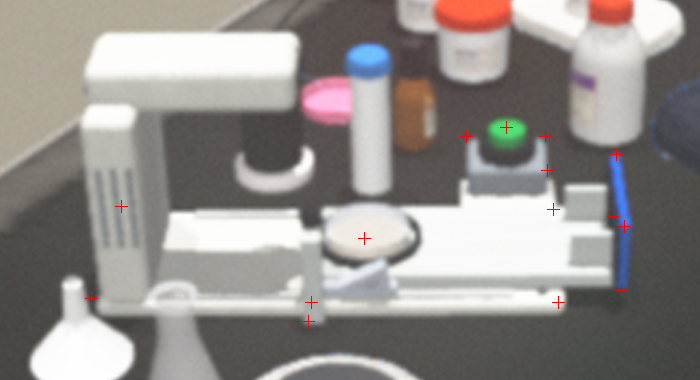

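Both views agree: the plate face centre is at about (0.483, 0.184), push yaw is about 28.6°, and the button top is at about (0.600, 0.129). The button triangulates to z 0.054, against 0.056 given. The plate length comes out at 94 mm, against 96 mm. I move ahead of the plate with the fingers shut.

Request:
send_rows(moves=[0,0,3,2.2,3.3,0.5,-1,0,0,0,2.2,3.3,0.5,-1,0,0,0,2.3,3.3,0.5,-1,0,0,0,2.3,3.3,0.5,-1,0,0,0,2.2,3.3,0,-1,0,0,0,2.2,3.3,0,-1,0,0,0,2.3,3.3,0,-1,0,0,0,2.3,3.2,0,-1,0,0,0,-0.2,4.5,0,-1,0,0,0,-0.2,4.5,0,-1,0,0,0,-0.2,4.5,0,-1,0,0,0,-0.2,4.5,0,-1,0,0,0,-0.2,4.5,0,-1,0,0,0,-0.2,4.5,0,-1,0,0,0,-0.2,4.5,0,-1,0,0,0,-0.2,4.5,0,-1,0,0,0,-0.2,4.5,0,-1,0,0,0,-0.2,4.5,0,-1])

```text
time_s: 2.25
position: [0.4299, 0.1512, 0.2429]
tcp_rot: [[0.878, 0.479, 0.001], [0.479, -0.878, 0.0], [0.001, 0.0, -1.0]]
force: [1.4, -0.2, -0.1]
opening: 0.005
```

```bash
python3 - <<'E'
from h import *
s=read_state();print(s["time_s"],s["position"],s["tcp_rot"][0],s["force"],s["opening"],s["joint_positions"])
for n in("scene","wrist"):
    cv2.imwrite(f"pics/{n}1.png",capture(n)["pixels"][:,:,::-1])
E
```

```text
2.25 [0.42988107 0.15121523 0.24291811] [0.87800161 0.47865644 0.00108595] [ 1.3753348  -0.15222726 -0.07708403] 0.005234541359267894 [ 5.28467054e+00  1.55025772e+01  1.04045297e+02 -4.61119109e-03
  6.03900106e+01  6.66892406e+01]
```

View pics/wrist1.png

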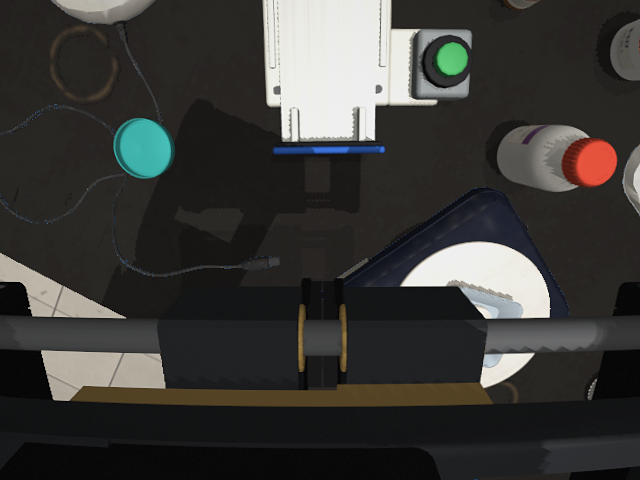

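View pics/scene1.png

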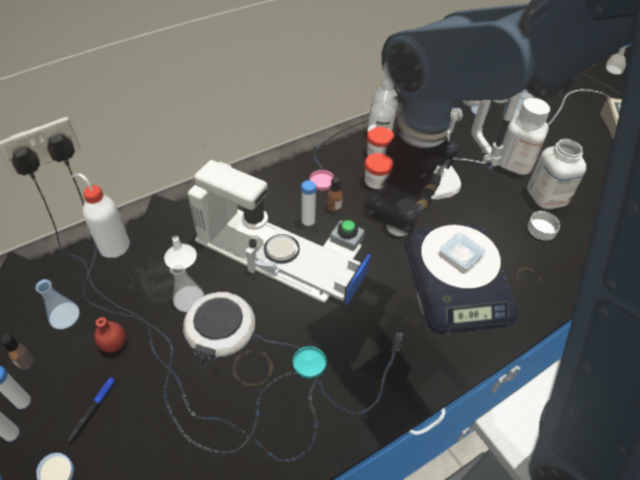

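Wrist view: the blue plate is at cols 273–385, row 149, square to the tool, and the button is at (452,58). The imager's axis is visible, so I measure from this view.

```bash
python3 - <<'E'
from h import *
c=capture("wrist");h=cv2.cvtColor(c["pixels"],cv2.COLOR_RGB2HSV)
m=cv2.inRange(h,(105,120,60),(125,255,255));m[:,:250]=0;m[:130]=0;m[170:]=0;m[:,400:]=0
ys,xs=np.nonzero(m);print(xs.min(),xs.max(),ys.min(),ys.max())
for x in range(275,386,20): print(x, ys[xs==x].min(),ys[xs==x].max())
P=onz(c,[(xs.min(),149.5),(xs.max()+1,149)],.066);print(P,np.linalg.norm(P[1]-P[0]),P.mean(0)); v=P[0]-P[1];print("yaw",np.degrees(np.arctan2(-v[0],v[1])))
m=cv2.inRange(h,(45,120,60),(75,255,255));ys,xs=np.nonzero(m);print(xs.mean(),ys.mean(),onz(c,[(xs.mean(),ys.mean())],.056))
E
```

```text
269 381 144 151
275 145 151
295 144 151
315 144 151
335 144 151
355 144 150
375 144 150
[[0.45975898 0.22429116 0.066     ]
 [0.50683111 0.1402865  0.066     ]] 0.09629416805328046 [0.48329504 0.18228883 0.066     ]
yaw 29.264149774835516
448.0710128055879 56.738067520372525 [[0.60044925 0.12947523 0.056     ]]
```

Request:
send_rows(moves=[0,0,0.5,0,0,-4,-1,0,0,0,0,0,-4,-1,0,0,0,0,0,-4,-1,0,0,0,0,0,-4,-1,0,0,0,0,0,-4,-1,0,0,0,1.3,0.8,0,-1,0,0,0,1.3,0.8,0,-1,0,0,0,0.9,0.5,0,-1,0,0,0,0,0,0,-1])

```text
time_s: 3.3
position: [0.4676, 0.1698, 0.0428]
tcp_rot: [[0.874, 0.485, 0.003], [0.485, -0.874, 0.0], [0.003, 0.001, -1.0]]
force: [0.3, 0.4, -0.0]
opening: 0.006
```

```bash
python3 - <<'E'
from h import *
c=capture("side");cv2.imwrite("pics/side2.png",cv2.resize(c["pixels"][180:330,220:480,::-1],None,fx=3,fy=3))
E
```

```text
(no output)
```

View pics/side2.png

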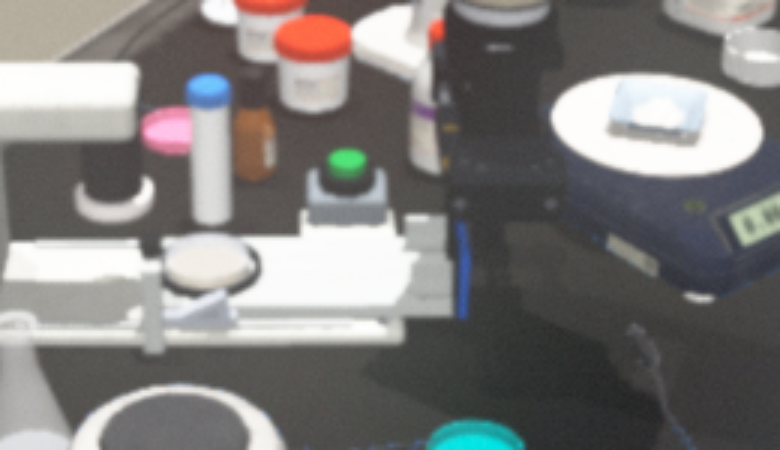

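Fingertips stand just short of the plate (blue at crop (462,270)), about 9 mm to go. Now pushing.

Request:
send_rows(moves=[0,0,0,0.6,0.3,0,-1,0,0,0,0.6,0.3,0,-1,0,0,0,0.9,0.5,0,-1,0,0,0,0.9,0.5,0,-1,0,0,0,0.9,0.5,0,-1,0,0,0,0.9,0.5,0,-1,0,0,0,0.8,0.4,0,-1,0,0,0,0.9,0.5,0,-1,0,0,0,0.8,0.4,0,-1,0,0,0,0.6,0.3,0,-1,0,0,0,0,0,0,-1])

```text
time_s: 4.45
position: [0.5397, 0.2124, 0.0418]
tcp_rot: [[0.873, 0.487, -0.01], [0.487, -0.873, -0.001], [-0.009, -0.004, -1.0]]
force: [-7.3, -1.2, 3.0]
opening: 0.006
```

```bash
python3 - <<'E'
from h import *
c=capture("side");cv2.imwrite("pics/side3.png",cv2.resize(c["pixels"][180:330,180:440,::-1],None,fx=3,fy=3))
p=np.array([.4833,.1823]);px=np.array([.876,.482]);print((read_state()["position"][:2]-p)@px,read_state()["force"])
E
```

```text
0.0634808549853021 [-7.41531657 -1.18258005  3.53377447]
```

View pics/side3.png

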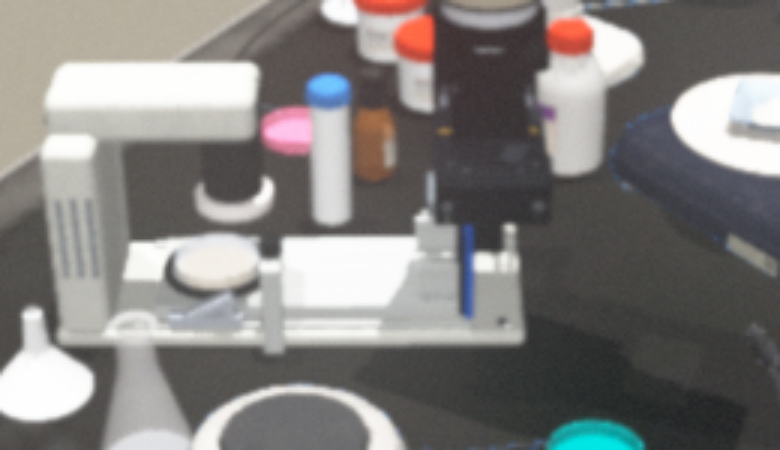

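The carriage is near 73 mm at about 7 N, with some lag in the arm. I keep pushing.

Request:
send_rows(moves=[0,0,0,0.6,0.3,0,-1,0,0,0,0.6,0.3,0,-1,0,0,0,0.3,0.2,0,-1,0,0,0,0,0,0,-1,0,0,0,0,0,0,-1])

```text
time_s: 5.0
position: [0.5505, 0.2185, 0.0417]
tcp_rot: [[0.873, 0.488, -0.018], [0.488, -0.873, -0.005], [-0.018, -0.005, -1.0]]
force: [-12.9, -4.9, 7.3]
opening: -0.002
```

```bash
python3 - <<'E'
from h import *
c=capture("side");cv2.imwrite("pics/side4.png",cv2.resize(c["pixels"][180:330,180:440,::-1],None,fx=3,fy=3))
p=np.array([.4833,.1823]);px=np.array([.876,.482]);print((read_state()["position"][:2]-p)@px,read_state()["force"])
E
```

```text
0.07631150395336075 [-12.465303    -4.21466166   8.18699051]
```

View pics/side4.png

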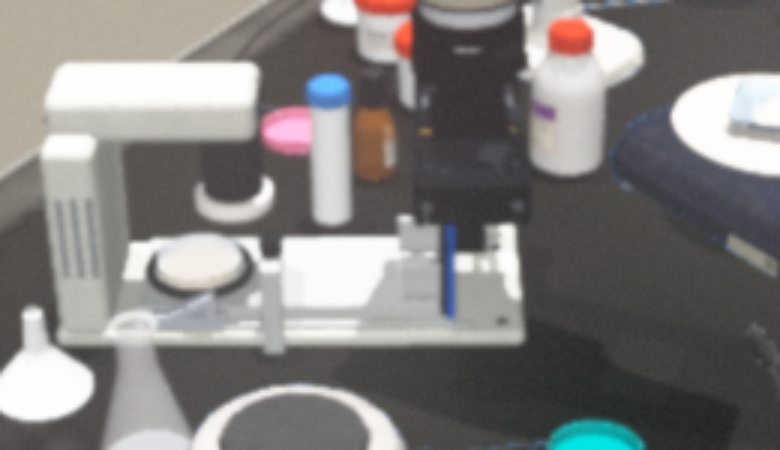

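```bash
python3 - <<'E'
from h import *
c=capture("side");h=cv2.cvtColor(c["pixels"],cv2.COLOR_RGB2HSV)
m=cv2.inRange(h,(105,120,50),(125,255,255));m[:240]=0;m[295:]=0;m[:,:310]=0;m[:,350:]=0
ys,xs=np.nonzero(m);b=ys.max();x=xs[ys>=b-1].mean();print(x,b)
A=onz(c,[(374,285)],.014)[0];B=onz(c,[(x,b)],.014)[0];print((B-A)[:2]@[.876,.482],(B-A)[:2]@[-.482,.876])
E
```

```text
329.5 284
0.09162680640728069 -0.003763863675748102
```

The side view gives a travel of about 0.091 m, and the force of 13 N is above the 7.5 N spring force, so the carriage is at the end stop. I let go by backing straight out.

Request:
send_rows(moves=[0,0,0,-0.9,-0.5,0,-1,0,0,0,-0.9,-0.5,0,-1,0,0,0,-0.9,-0.5,0,-1,0,0,0,-0.9,-0.5,0,-1,0,0,0,-1.3,-0.7,0,-1,0,0,0,-1.8,-1.0,0,-1,0,0,0,-1.8,-1.0,0,-1,0,0,0,0,0,0,-1,0,0,0,0,0,0,-1,0,0,0,0,0,0,-1])

```text
time_s: 6.1
position: [0.4764, 0.1739, 0.0429]
tcp_rot: [[0.874, 0.486, 0.004], [0.486, -0.874, 0.001], [0.003, 0.001, -1.0]]
force: [-0.5, -0.3, 0.2]
opening: 0.006
```

```bash
python3 - <<'E'
from h import *
c=capture("side");cv2.imwrite("pics/side5.png",cv2.resize(c["pixels"][180:330,180:440,::-1],None,fx=3,fy=3))
h=cv2.cvtColor(c["pixels"],cv2.COLOR_RGB2HSV)
m=cv2.inRange(h,(105,120,50),(125,255,255));m[:240]=0;m[295:]=0;m[:,:310]=0;m[:,385:]=0
ys,xs=np.nonzero(m);b=ys.max();x=xs[ys>=b-1].mean();print(x,b)
A=onz(c,[(374,285)],.014)[0];B=onz(c,[(x,b)],.014)[0];print((B-A)[:2]@[.876,.482])
print(read_state()["position"])
E
```

```text
347.0 285
0.055641205398598126
[0.47619404 0.17390194 0.04281577]
```

View pics/side5.png

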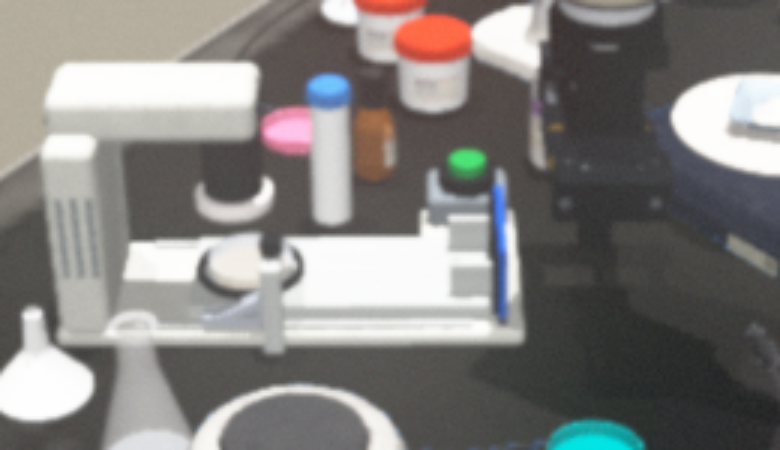

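Caught: the measured travel is 0.0556 m, the arm is clear, and the dish is in its ring at crop (248,265). I lift and go over the button.

Request:
send_rows(moves=[0,0,0,0,0,4.5,-1,0,0,0,0,0,4.5,-1,0,0,0,3.1,-1.1,0,-1,0,0,0,3.1,-1.1,0,-1,0,0,0,3.1,-1.1,0,-1,0,0,0,3.1,-1.2,0,-1,0,0,0,0,0,-3,-1,0,0,0,0,0,-2.5,-1,0,0,0,0,0,0,-1,0,0,0,0,0,0,-1])

```text
time_s: 7.15
position: [0.5984, 0.1287, 0.0774]
tcp_rot: [[0.874, 0.487, -0.0], [0.487, -0.874, 0.0], [-0.0, -0.0, -1.0]]
force: [0.7, 0.2, 0.5]
opening: 0.008
```

```bash
python3 - <<'E'
from h import *
c=capture("side");cv2.imwrite("pics/side6.png",cv2.resize(c["pixels"][180:330,180:440,::-1],None,fx=3,fy=3))
print(read_state()["position"],read_state()["force"])
E
```

```text
[0.59905719 0.12872019 0.0783081 ] [0.32154703 0.63042207 0.51836356]
```

View pics/side6.png

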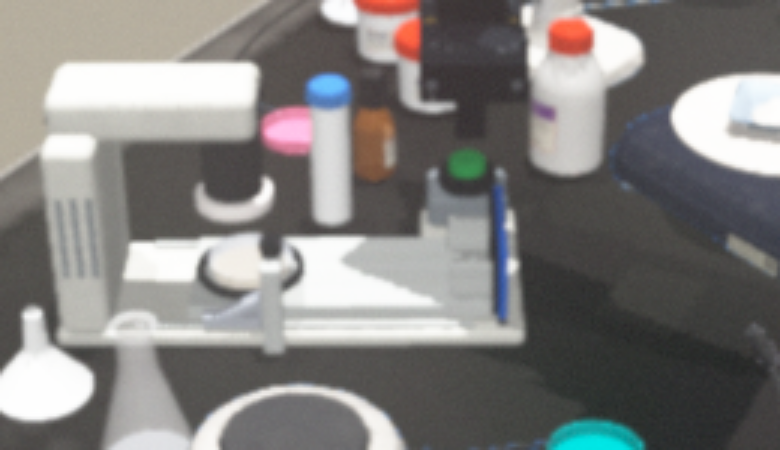

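The fingertips are centred above the button and nothing else is near. Pressing.

Request:
send_rows(moves=[0,0,0,0,0,-1.0,-1,0,0,0,0,0,-0.8,-1,0,0,0,0,0,-0.5,-1,0,0,0,0,0,-0.4,-1,0,0,0,0,0,-0.2,-1,0,0,0,0,0,0,-1,0,0,0,0,0,0,-1])

```text
time_s: 7.9
position: [0.5981, 0.1285, 0.0503]
tcp_rot: [[0.874, 0.486, 0.0], [0.486, -0.874, 0.0], [0.0, 0.0, -1.0]]
force: [-2.7, 1.2, 10.5]
opening: 0.004
```

10.5 N at z 0.0503 means the button is fully down. Releasing.

Request:
send_rows(moves=[0,0,0,0,0,1,-1,0,0,0,0,0,2,-1,0,0,0,0,0,4,-1,0,0,0,0,0,4,-1,0,0,0,-2,-1,4,-1,0,0,0,-4,-2,0,-1,0,0,0,-4,-2,0,-1,0,0,0,0,0,0,-1,0,0,0,0,0,0,-1,0,0,0,0,0,0,-1])

```text
time_s: 8.9
position: [0.4998, 0.0784, 0.199]
tcp_rot: [[0.874, 0.486, 0.003], [0.486, -0.874, -0.0], [0.002, 0.001, -1.0]]
force: [-0.1, 0.1, 0.0]
opening: 0.008
```

```bash
python3 - <<'E'
from h import *
c=capture("side");cv2.imwrite("pics/side7.png",cv2.resize(c["pixels"][180:330,180:440,::-1],None,fx=3,fy=3))
h=cv2.cvtColor(c["pixels"],cv2.COLOR_RGB2HSV)
m=cv2.inRange(h,(105,120,50),(125,255,255));m[:240]=0;m[295:]=0;m[:,:310]=0;m[:,385:]=0
ys,xs=np.nonzero(m);b=ys.max();x=xs[ys>=b-1].mean()
A=onz(c,[(374,285)],.014)[0];B=onz(c,[(x,b)],.014)[0];print((B-A)[:2]@[.876,.482])
m=cv2.inRange(h,(45,120,60),(75,255,255));ys,xs=np.nonzero(m);print(xs.mean(),ys.mean())
s=capture("scene");cv2.imwrite("pics/scene7.png",cv2.resize(s["pixels"][150:310,180:400,::-1],None,fx=3.6,fy=3.6))
print(read_state()["position"],read_state()["force"])
E
```

```text
0.0565556542073119
335.26506024096386 233.6144578313253
[0.49981625 0.07857871 0.198684  ] [0.15368794 0.41772689 0.20811114]
```

View pics/side7.png

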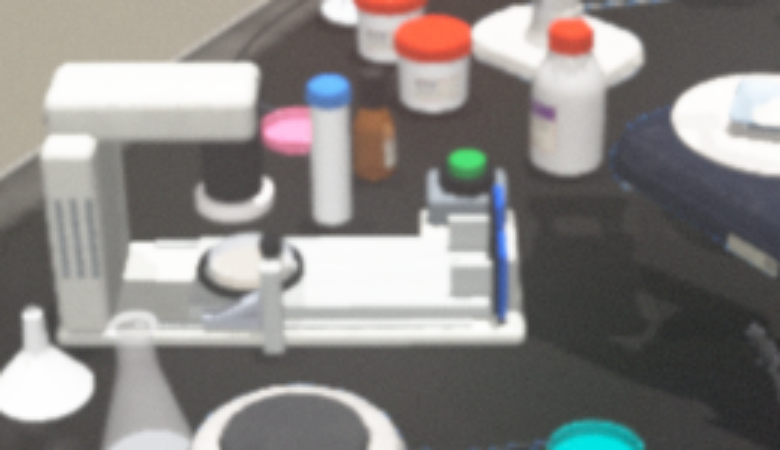

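View pics/scene7.png

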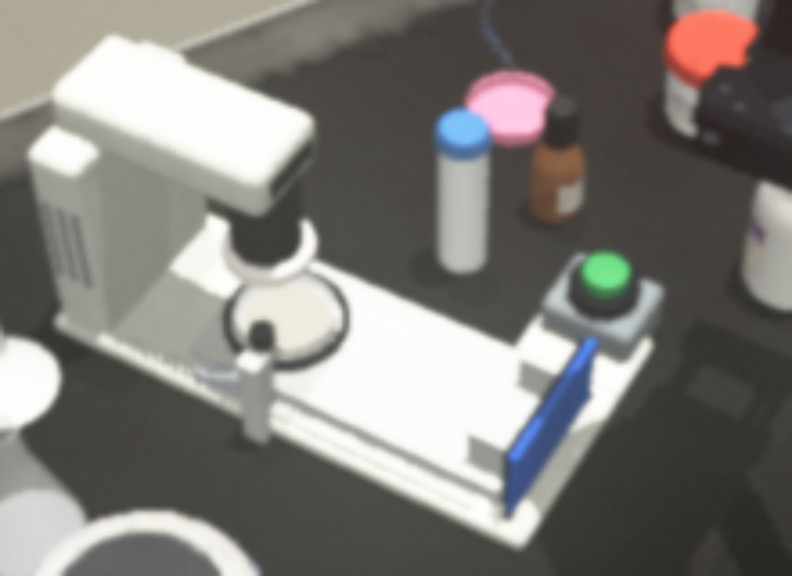

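Both views show the carriage caught at mid position, the pin down, the button back up, the dish in its ring and the bystanders where they stood. The arm is clear.

```bash
python3 -c "
from rig import *
print(hand_in())"
```

```text
the job is handed in; nothing more can be done
None
```

I handed the job in after about 9 s of the 40 s allowed; `hand_in()` gives no verdict.

- **Push:** With shut fingertips I pushed the blue plate in to its end stop. The side view gave a travel of about 0.091 m, and the push force was about 13 N, more than the 7.5 N spring force there.
- **Catch:** I backed out, and the carriage sprang back and was caught, measured at 0.0556 m. The arm was clear of it.
- **Button:** I then pressed the green button to z 0.050 m with 10.5 N, which is fully down, and released it.

In the last pictures the carriage was at about 0.0566 m and the stop pin looked down. The button was back at its starting pixel position, within 0.5 px. The dish lay in its ring, and the bystanders in view had not visibly moved. The flask was only partly in those crops, so I did not check it separately. The arm was clear, and the measured force was near zero. No check failed.

The only disagreement was in measuring the imager's yaw. The scene camera gave about 28.2° and the wrist camera 29.3°, so I pushed at about 29°.

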